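Load the desiccant cartridge into the filament dryer

TASK

Put the desiccant cartridge into the filament dryer: the flush cover of the desiccant bay has no handle, so press a fingertip down on it and slide it open, stand the cartridge on the bay floor with its rib up, and slide the cover fully shut over it again. The thin cover and the trim round it crack if they are loaded with more than 20 N; leave the other things on the bench and on the dryer where they are.

Things in the scene. Friction and masses are not known exactly. Their poses are not given: they have to be found in the camera images.
- dryer: Filament dryer, flat box fixed on the bench, 330 (x) x 250 (y) x 90 mm; origin: centre of its underside. Near the robot (x -165 to -55) a level black deck, top at z 90; behind it a clear window at the same height. A recess in the deck, x -150 to -70, y -115 to 45, 12 mm deep, holds the grey cover, which slides along y: the bay is under its -y half, a blank floor under its +y half.
- bay (a point): Centre of the desiccant bay's floor, at (-110, -75, 14) mm in the dryer's frame, axes as the dryer's; also below the middle of the shut cover. The bay is a straight-walled pocket 68 x 68 mm, sides along dryer x and y; its rim is 64 mm above this point, 12 mm below the deck's top.
- cover_slide (a joint): Cover opening, m: 0 shut over the bay, 0.080 fully open, both end stops; grows as the cover moves to dryer +y. The bay is wholly clear from 0.072. The slide drags with about 6 N and stays where it is left. At either end the cover's edge is within 2 mm of the recess's end, so there is no edge to push.
- bay_frame: Dark metal trim round the recess, with the bay cover in it; origin and axes as the dryer's. Cover: grey plastic plate 76 x 76 x 4 mm, no handle. Its soft seal has set unevenly: the face lies flush to 5.5 mm below the deck, rising or falling up to 3 mm over its travel. It gives 1 mm per 9 N (2.5 mm at most). Fingertip friction is some 0.7 to 1.1: 10 to 16 N carries it, over 20 N cracks it.
- cartridge: White plastic desiccant cartridge, 0.16 kg, on the bench left or right of the dryer: square slotted body 62 x 62 x 36 mm, on top a grip rib 10 mm thick (its y), 44 long (its x), 22 high; 58 mm in all. Origin: centre of its underside. Fits the bay with 3 mm play a side, also a quarter turn round; top then 6 mm under the rim, 29 mm from rib to wall: open to about 24 mm to let go.
- rib (a point): Middle of the rib's top edge, 58 mm above the cartridge's underside; cartridge axes.
- partsbox: Bystander: small flat lidded parts box, 70 x 55 x 34 mm, white, no rib; stands on the other side of the dryer from the cartridge. Origin: centre of its underside.
- spool: Bystander: filament spool lying flat, 200 mm across, 66 mm high; origin: centre of its underside.
- printed_part: Bystander: printed flanged cone, 68 mm across, 32 mm high, standing on the dryer's clear window; origin: centre of its underside.
- scraper: Bystander: scraper lying flat, 180 mm long, blade 60 mm wide, 14 mm high, lying along its x; origin: on the bench at the handle's end nearest the blade.
- caliper: Bystander: caliper lying flat, 210 mm along its x, 12 mm high; origin: middle of the beam, on the bench.
- glue_stick: Bystander: glue stick standing upright, 30 mm across, 94 mm high; origin: centre of its underside.
- driver: Bystander: screwdriver lying flat, 170 mm along its x; origin: on the bench under its middle.
Not all that is in view belongs to the job. Leave any black look-alike of the cartridge alone.

How it is judged:
By the outcome, as a careful person would: the job done as asked, in the order asked, and still so for the second after the job is handed in, with the robot touching nothing.
It also fails if it takes over 72 s, if anything falls off the work surface, if the arm or the gripper's body presses on something with over 40 N, if the wrist force passes 120 N, or if a joint passes its speed limit or range.

ROBOT

A 7-joint arm with a two-finger parallel gripper is mounted at the origin on the work surface. World frame = base frame: x ahead of the robot, y to its left, z up, the work surface at z = 0. Lengths are in m, angles in rad, forces in N, time in s.
With the tool pointing down it reaches from about 0.375 to 0.925 m from the base axis. Payload 3.1 kg.
Tool frame: the origin (TCP) lies where the fingers leave the gripper's body, on its centre line; the fingertips stand 73 mm ahead of it and the grasp point (between the pads) lies 54 mm ahead of it; z points along the fingers, y is the line along which they close (so a half turn about z gives the same grasp; the last joint's range is limited). The gripper opens to 85 mm and grips with 20 to 120 N. Pads are 22 mm wide; open, the fingers measure 114 mm over their backs; the gripper's body (76 mm by 85 mm) begins 54 mm behind the grasp point. The pads swing forward as they close: fully open they stand 13 mm farther back than shut.
Start: joints at [1.235, 0.383, 0.044, 1.598, -0.018, 1.161, -0.05], TCP at [0.153, -0.632, 0.304] pointing down, gripper open.
Joint ranges: [-2.61, 2.61], [-0.41, 2.15], [-1.48, 1.57], [0, 2.5], [-1.57, 4.71], [0.05, 1.97], [-2.85, 2.85]. Speed limits (rad/s): [2.79, 2.79, 3.14, 3.14, 3.14, 3.14, 3.14].

INTERFACE

Orientations are given as a unit quaternion [x, y, z, w].
In Python, from plant import sensors, viewer, ticket gives the robot as it stands.
- The arm moves only by the tool drive_tool, never from a script. Its argument "moves" is one flat list of numbers, 7 for each row, row after row: the shift along the tool's x, y, z in mm, then the turn, a rotation vector about the tool's x, y, z in degrees, then the opening, from 0 (shut) to 1 (fully open). A call has 1 to 8 rows; each row is the pose to reach, as a shift and turn from the pose commanded when the call began, along the tool's axes at that moment; what a row does not reach only later rows make up. A row lasts 1/12 s, in which the tool goes at most 41.7 mm and 7.16 degrees, less where a joint would pass 70% of its speed; a pose out of reach is approached as far as the arm can. A call with a gripper value outside its range is refused whole. The fingers move at their own pace and stop on an object; "grip_force" is the grip in N (left out, the last holds). Time passes only in rows, so rows that repeat a pose let the fingers close. It gives the time, the measured TCP pose, the force, the opening and the grip force at its end, in the units of the state.
- sensors.get_state(): the state, without advancing time (a new reading comes with each control period).
- viewer.camera(name): name is "scene" or "top"; returns a dict with "image" (420x560x3 uint8, red, green, blue), "z_map" (420x560 float32, m along the optical axis (not along the pixel's ray), 0 where there is no reading), "fx", "fy", "cx", "cy" (pixels), "k1" (the pictures are not rectified: a ray, as slopes to the right and down, at radius r is drawn at 1 + k1 r^2 times it, then the intrinsics apply), "rvec" (rotation vector, rad) and "tvec" (3), from world to camera coordinates, as OpenCV has them. Camera axes: x right, y down, z forward; pixel columns grow to the right and rows downward; lengths in m; the calibration is good to about 2 mm. A picture is of the moment at which its call begins.
- ticket.close_job(): hands the job in; it is judged then, once.
The state is a dict: "time_s": time; "joint_pos": joint angles; "qd": joint speeds; "joint_torque": joint torques, N m; "tcp_pos": TCP position; "ee_rot": TCP orientation; "ft_force": force on the tool from outside, world axes, zero at the start; "wrist_torque": the same for the moment, N m; "opening": opening from 0.0 (shut) to 1.0 (fully open); "grasp_force": force on a finger pad.
Only numpy, scipy, OpenCV 4.12 (cv2) and the standard library are available. Lean on these libraries where they do the work, as an engineer would, in place of code of your own. Each camera call takes 0.05 s, during which the arm holds its last target. There are 200 camera calls.

## Working session

There is one attempt and no reset: what is moved stays moved. The work goes in short steps, Python scripts to look and compute and a tool call to move; the robot and the scene stay as the last step left them, time stands still between calls to the robot, and variables do not carry over. Pictures are saved under pics/ and viewed, at most 10 in all, crops included, and the job is handed in when it is done.

Besides the shell and the picture viewer there is one more tool, called after "Request:" as a command line: name --argument value ..., lists and objects as JSON in quotes. drive_tool: Moves the arm, as the interface text tells. Its arguments: {"type":"object","properties":{"moves":{"type":"array","items":{"type":"number"}},"grip_force":{"type":"number"}},"required":["moves"]}

```bash
ls; mkdir -p pics; python3 - <<'E'
from plant import sensors, viewer
import cv2,numpy as np
print(sensors.get_state())
for n in("scene","top"):
    c=viewer.camera(n); np.save(f"pics/{n}0.npy",c,allow_pickle=True)
    cv2.imwrite(f"pics/{n}0.png",c["image"][:,:,::-1])
    print({k:v for k,v in c.items() if k not in("image","z_map")})
E
```

```text
pics
{'time_s': 0.0, 'joint_pos': array([ 1.23518276,  0.38386161,  0.04383795,  1.59960767, -0.01793364,
        1.16116935, -0.04989765]), 'qd': array([-0.00092261,  0.00044659, -0.00114378,  0.00060688,  0.00042031,
       -0.00097649,  0.00019197]), 'joint_torque': array([ 3.39534854e-04, -4.33456457e+01,  1.02405265e+00, -2.49513423e+01,
        1.04349150e-02,  1.12964856e-02,  6.14359124e-06]), 'tcp_pos': array([ 0.15295572, -0.63096566,  0.30245414]), 'ee_rot': array([ 9.92934219e-01,  1.18658655e-01, -2.14125162e-04, -1.30934056e-03]), 'ft_force': array([-0.26944681,  0.20693173,  0.12368438]), 'wrist_torque': array([-0.06267955, -0.05415143,  0.02573683]), 'grasp_force': 0.0, 'opening': 0.9999013290105392}
{'fx': 448.729857756291, 'fy': 448.729857756291, 'cx': 281.1354136073962, 'cy': 215.21292506282202, 'k1': -0.002138716974365677, 'rvec': array([ 1.92957096,  1.65820662, -0.61852658]), 'tvec': array([-0.12902957, -0.35345191,  1.87236441])}
{'fx': 510.5895568921719, 'fy': 510.5895568921719, 'cx': 283.97735015699686, 'cy': 206.02469657470706, 'k1': -0.03918339380407065, 'rvec': array([ 2.17736566, -2.15556069,  0.12844624]), 'tvec': array([0.04573192, 0.56136153, 1.66927803])}
```

View pics/scene0.png

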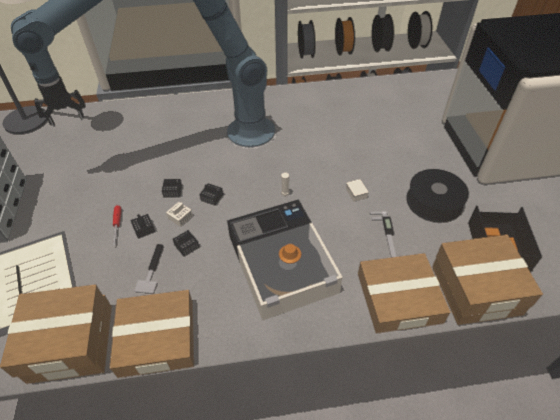

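View pics/top0.png

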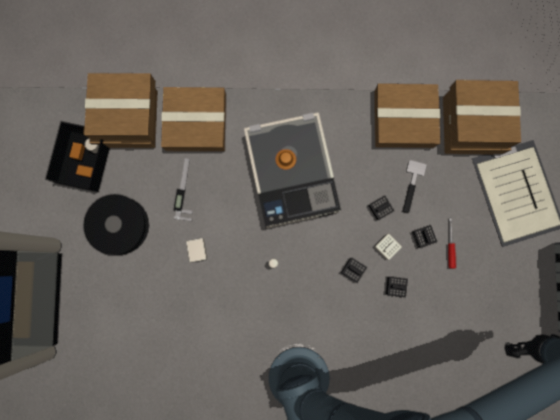

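The scene view shows the cover (248,228) on the dryer and the white ribbed cartridge (179,212) among black look-alikes. In the top view the cover is at (320,196), the cartridge at (388,246) and the white parts box at (196,250). Next I measure them.

```bash
cat > h.py <<'E'
import numpy as np,cv2
def load(n): return np.load(f"pics/{n}.npy",allow_pickle=True).item()
def snap(n,tag):
    from plant import viewer
    c=viewer.camera(n); np.save(f"pics/{tag}.npy",c,allow_pickle=True); return c
def und(c,uv):
    K=np.array([[c["fx"],0,c["cx"]],[0,c["fy"],c["cy"]],[0,0,1]])
    return cv2.undistortPoints(np.float64(uv).reshape(-1,1,2),K,np.array([c["k1"],0,0,0,0.]))[:,0]
def ray(c,uv):
    R=cv2.Rodrigues(c["rvec"])[0]; p=und(c,uv)
    return -R.T@c["tvec"], np.c_[p,np.ones(len(p))]@R
def onz(c,uv,z):
    o,d=ray(c,uv); return o+d*((z-o[2])/d[:,2])[:,None]
def cloud(c):
    v,u=np.mgrid[:420,:560]; o,d=ray(c,np.c_[u.ravel(),v.ravel()])
    return (o+d*c["z_map"].reshape(-1,1)).reshape(420,560,3)
def tri(c1,u1,c2,u2):
    o1,d1=ray(c1,[u1]);o2,d2=ray(c2,[u2]);d1=d1[0]/np.linalg.norm(d1);d2=d2[0]/np.linalg.norm(d2)
    s=np.linalg.lstsq(np.c_[d1,-d2],o2-o1,rcond=None)[0]
    a,b=o1+s[0]*d1,o2+s[1]*d2; return (a+b)/2,np.linalg.norm(a-b)
E
python3 - <<'E'
from h import *
t=load("top0");s=load("scene0")
pt=cloud(t);ps=cloud(s)
print("bench z",np.median(pt[300:340,150:250,2]),np.median(ps[100:130,320:420,2]))
# cartridge: white-ish contour
for c,P,box,nm in((t,pt,(365,225,412,268),"t"),(s,ps,(160,196,198,230),"s")):
    x0,y0,x1,y1=box; im=c["image"][y0:y1,x0:x1].astype(int); h=P[y0:y1,x0:x1,2]
    m=((im.min(2)>120)).astype(np.uint8)
    n,l,st,ce=cv2.connectedComponentsWithStats(m); k=1+st[1:,4].argmax()
    pts=np.argwhere(l==k)[:,::-1]+[x0,y0]
    print(nm,st[k],cv2.minAreaRect(pts.astype(np.float32)))
    Q=P[pts[:,1],pts[:,0]]; print("z pct",np.percentile(Q[:,2],[5,25,50,75,95,99]))
    for lo,hi in((.028,.045),(.05,.066)):
        q=Q[(Q[:,2]>lo)&(Q[:,2]<hi)]
        print(lo,len(q),cv2.minAreaRect(q[:,:2].astype(np.float32)),q.mean(0))
def up(c,b,f): 
    x0,y0,x1,y1=b; return cv2.resize(c["image"][y0:y1,x0:x1,::-1],None,fx=f,fy=f,interpolation=cv2.INTER_CUBIC)
A=up(t,(250,170,350,235),5);B=up(s,(222,195,322,260),5)[:, :]
C=up(t,(362,222,412,271),5);D=up(s,(156,190,206,239),5)
cv2.imwrite("pics/z.png",np.hstack([np.vstack([A[:300],B[:300]]),np.vstack([C,D,np.zeros((110,250,3),np.uint8)])]))
E
```

```text
bench z 0.0005620151364658099 -0.001811782264542705
t [ 11   9  26  26 398] ((388.75006103515625, 246.2500457763672), (19.79899024963379, 19.091880798339844), 45.0)
z pct [0.00024005 0.03307056 0.03711171 0.04031747 0.06046819 0.06687904]
0.028 300 ((0.43114256858825684, -0.29378095269203186), (0.06191663071513176, 0.06272624433040619), 45.567562103271484) [ 0.43110563 -0.29297201  0.03678575]
0.05 42 ((0.4320061504840851, -0.29369306564331055), (0.009593721479177475, 0.04323512315750122), 43.35614776611328) [ 0.43224512 -0.29423217  0.05857983]
s [   0    0   38   34 1102] ((178.5, 212.5), (33.0, 37.0), 90.0)
z pct [-0.0060063  -0.0029957  -0.00077939  0.0039364   0.03790986  0.05662479]
0.028 185 ((0.4341697096824646, -0.2905517518520355), (0.06430771946907043, 0.0623137429356575), 45.17634582519531) [ 0.43939447 -0.29001477  0.03437081]
0.05 30 ((0.43466195464134216, -0.2902388572692871), (0.014423947781324387, 0.042125262320041656), 49.15238571166992) [ 0.4339496  -0.29177883  0.05582353]
```

View pics/z.png

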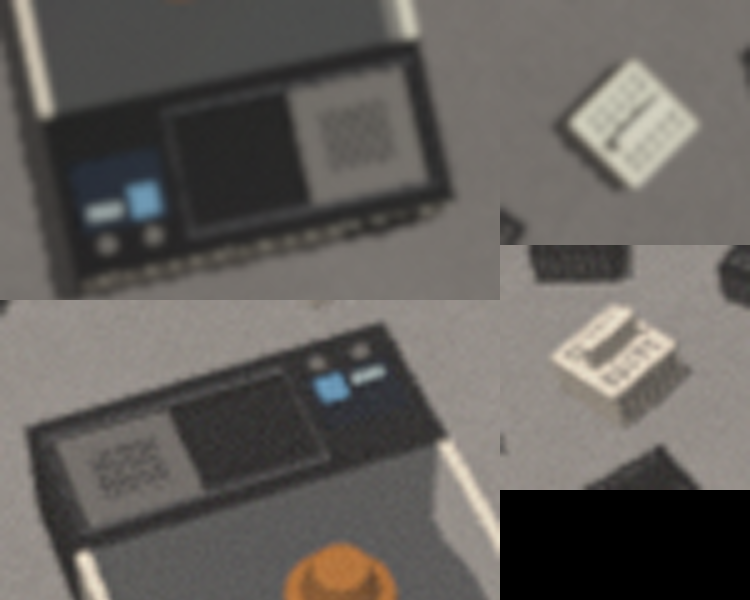

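The crops show the grey cover shut at the -y end of the recess (top cover centre about (320,197)) and the cartridge's rib running up-right in the top view. Next is the dryer/cover pose.

```bash
python3 - <<'E'
from h import *
from scipy.optimize import least_squares
t=load("top0");s=load("scene0")
pt=cloud(t);ps=cloud(s)
res={}
for c,P,seed,nm in((t,pt,(311,196),"t"),(s,ps,(235,228),"s")):
    P=P.copy()
    for z in(.0845,.0875,.09):
        pass
    im=c["image"].astype(int); g=im.mean(2)
    m=((g>62)&(im.max(2)-im.min(2)<30)&(abs(P[:,:,2]-.088)<.02)).astype(np.uint8)
    n,l,st,ce=cv2.connectedComponentsWithStats(m,connectivity=4)
    # choose largest comp near seed
    k=[i for i in range(1,n) if abs(ce[i]-seed).max()<22]; k=max(k,key=lambda i:st[i,4])
    pts=np.argwhere(l==k)[:,::-1]; hull=cv2.convexHull(pts.astype(np.int32))
    mm=np.zeros((420,560),np.uint8); cv2.fillPoly(mm,[hull],1); e=cv2.erode(mm,np.ones((5,5)))>0
    print(nm,st[k],"cover z",np.median(P[e][:,2]),"grey",np.median(g[e]))
    q=np.argwhere(mm>0)[:,::-1]
    W=onz(c,q,.087)[:,:2].astype(np.float32); print(cv2.minAreaRect(W), W.mean(0)); 
    res[nm]=q.mean(0)
    # deck: plane points
    b=(P[:,:,2]>.08)&(P[:,:,2]<.1)&(g<75)
    n,l,st,ce=cv2.connectedComponentsWithStats(b.astype(np.uint8))
    k=1+st[1:,4].argmax(); 
    D=P[l==k]; print("deck+window",len(D),np.median(D[:,2]),cv2.minAreaRect(D[:,:2].astype(np.float32)))
    A=(P[:,:,2]>.06)&(P[:,:,2]<.12); n,l,st,ce=cv2.connectedComponentsWithStats(A.astype(np.uint8))
    k=l[int(seed[1]),int(seed[0])]; D=P[l==k]; print("all",cv2.minAreaRect(D[:,:2].astype(np.float32)))
    for o,pp in(("cone",None),):
        om=((im[:,:,0]>150)&(im[:,:,2]<80)&(P[:,:,2]>.08)&(P[:,:,2]<.14)); print("cone top",np.percentile(P[om][:,2],95),P[om].mean(0))
print("tri cover centre",tri(t,res["t"],s,res["s"]))
E
```

```text
t [307 182  29  30 636] cover z 0.08789608642487534 grey 107.33333333333333
((0.5861882567405701, -0.06712307035923004), (0.08733587712049484, 0.08380674570798874), 12.03686237335205) [ 0.58582294 -0.06714772]
deck+window 1565 0.08982459931298359 ((0.5713666677474976, 0.004922762513160706), (0.11806792765855789, 0.2504958510398865), 12.706526756286621)
all ((0.6769875288009644, 0.029125913977622986), (0.3371375799179077, 0.25069090723991394), 12.859833717346191)
cone top 0.1278517750881231 [0.70392647 0.04440105 0.1168223 ]
s [230 210  58  32 655] cover z 0.08287117491878959 grey 88.66666666666667
((0.5776462554931641, -0.029209263622760773), (0.0921160951256752, 0.1688825786113739), 13.003327369689941) [ 0.5810806  -0.03397024]
deck+window 1012 0.08836331335817305 ((0.5733811259269714, 0.005722522735595703), (0.11313462257385254, 0.24894601106643677), 12.795614242553711)
all ((0.6822072267532349, 0.032293692231178284), (0.3371782898902893, 0.25294724106788635), 12.710637092590332)
cone top 0.1234244975305269 [0.71704464 0.05299885 0.10472649]
tri cover centre (array([ 0.58640518, -0.05043188,  0.09658226]), np.float64(0.03208128796843179))
```

```bash
cat >> h.py <<'E'
from scipy.spatial.transform import Rotation as Ro
def go(p,psi):
    """shift mm and rotvec deg from measured pose to TCP p with tool down, tool x at yaw psi (deg)"""
    from plant import sensors
    s=sensors.get_state(); R=Ro.from_quat(s["ee_rot"])
    T=Ro.from_euler("z",psi,degrees=True)*Ro.from_euler("x",180,degrees=True)
    print("t",round(s["time_s"],2),"tcp",s["tcp_pos"].round(4),"F",s["ft_force"].round(1),"op",round(s["opening"],3),"j",s["joint_pos"].round(2))
    print("shift",(R.inv().apply(np.array(p)-s["tcp_pos"])*1e3).round(1),"rot",np.degrees((R.inv()*T).as_rotvec()).round(2))
E
python3 -c "
from h import *
go([.588,-.068,.21],12.75)"
```

```text
t 0.1 tcp [ 0.153  -0.631   0.3026] F [-0.2  0.4 -0.1] op 0.998 j [ 1.24  0.38  0.04  1.6  -0.02  1.16 -0.05]
shift [ 555.5 -444.4   93.6] rot [-0.14  0.01  0.88]
```

Request:
drive_tool --moves '[555, -444, 0, 0, 0, 1, 0, 555, -444, 0, 0, 0, 1, 0, 555, -444, 0, 0, 0, 1, 0, 555, -444, 0, 0, 0, 1, 0, 555, -444, 0, 0, 0, 1, 0, 555, -444, 0, 0, 0, 1, 0, 555, -444, 0, 0, 0, 1, 0, 555, -444, 0, 0, 0, 1, 0]'

```text
time_s: 0.77
tcp_pos: [0.3575, -0.366, 0.3035]
ee_rot: [0.994, 0.11, -0.0, -0.0]
ft_force: [1.1, -0.9, 0.3]
opening: -0.001
grasp_force: 0.0
```

```bash
python3 -c "
from h import *
go([.588,-.068,.21],12.75)"
```

```text
t 0.77 tcp [ 0.3575 -0.366   0.3035] F [ 1.1 -0.9  0.3] op -0.001 j [ 0.86  0.13 -0.16  1.92  0.02  1.09 -0.65]
shift [ 290.  -240.4   93.5] rot [-0.03  0.03 -0.14]
```

Request:
drive_tool --moves '[290, -240, 90, 0, 0, 0, 0, 290, -240, 90, 0, 0, 0, 0, 290, -240, 90, 0, 0, 0, 0, 290, -240, 90, 0, 0, 0, 0, 290, -240, 90, 0, 0, 0, 0, 290, -240, 90, 0, 0, 0, 0, 290, -240, 90, 0, 0, 0, 0, 290, -240, 90, 0, 0, 0, 0]'

```text
time_s: 1.43
tcp_pos: [0.556, -0.1101, 0.2255]
ee_rot: [0.994, 0.11, -0.0, -0.0]
ft_force: [0.5, -1.5, 0.2]
opening: 0.001
grasp_force: 0.0
```

```bash
python3 -c "
from h import *
go([.588,-.068,.21],12.75)"
```

```text
t 1.43 tcp [ 0.556  -0.1101  0.2255] F [ 0.5 -1.5  0.2] op 0.001 j [ 0.43  0.34 -0.36  1.86  0.14  0.97 -1.34]
shift [ 40.4 -34.1  15.5] rot [-0.01  0.04 -0.14]
```

Request:
drive_tool --moves '[40, -34, 30, 0, 0, 0, 0, 40, -34, 40, 0, 0, 0, 0, 40, -34, 44, 0, 0, 0, 0, 40, -34, 44, 0, 0, 0, 0, 40, -34, 44, 0, 0, 0, 0]'

```text
time_s: 1.85
tcp_pos: [0.5863, -0.0712, 0.1817]
ee_rot: [0.994, 0.109, -0.001, 0.0]
ft_force: [0.3, -0.8, 0.6]
opening: -0.003
grasp_force: 0.0
```

```bash
python3 - <<'E'
from h import *
go([.588,-.068,.165],12.75)
t=snap("top","t1");s=snap("scene","s1")
def up(c,b,f): 
    x0,y0,x1,y1=b; return cv2.resize(c["image"][y0:y1,x0:x1,::-1],None,fx=f,fy=f,interpolation=cv2.INTER_CUBIC)
cv2.imwrite("pics/z1.png",np.hstack([up(t,(250,140,350,240),4),up(s,(210,160,310,260),4)]))
E
```

```text
t 1.85 tcp [ 0.5863 -0.0712  0.1817] F [ 0.3 -0.8  0.6] op -0.003 j [ 0.35  0.44 -0.36  1.83  0.19  0.91 -1.45]
shift [ 2.4 -2.8 16.7] rot [ 0.03  0.14 -0.2 ]
```

View pics/z1.png

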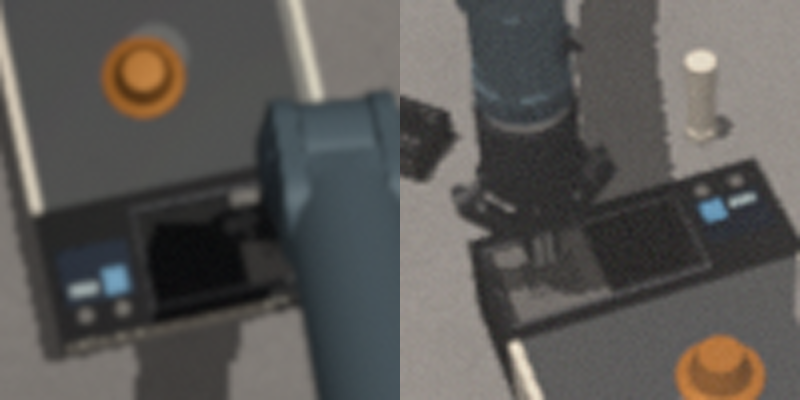

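The fingertips (scene crop about (545,250)) are above the cover, inside the trim. I descend slowly, watching force.

Request:
drive_tool --moves '[2, -3, 8, 0, 0, 0, 0, 2, -3, 12, 0, 0, 0, 0, 2, -3, 14, 0, 0, 0, 0, 2, -3, 15, 0, 0, 0, 0, 2, -3, 16, 0, 0, 0, 0, 2, -3, 16, 0, 0, 0, 0]'

```text
time_s: 2.45
tcp_pos: [0.5883, -0.0665, 0.1662]
ee_rot: [0.994, 0.11, -0.0, -0.0]
ft_force: [-0.2, -0.5, -0.1]
opening: 0.001
grasp_force: 0.0
```

Request:
drive_tool --moves '[0, 0, 0.7, 0, 0, 0, 0, 0, 0, 1.4, 0, 0, 0, 0, 0, 0, 2, 0, 0, 0, 0, 0, 0, 2, 0, 0, 0, 0]'

```text
time_s: 2.78
tcp_pos: [0.5884, -0.0664, 0.1643]
ee_rot: [0.994, 0.11, -0.0, -0.0]
ft_force: [-0.4, 0.1, -1.0]
opening: -0.003
grasp_force: 0.0
```

Request:
drive_tool --moves '[0, 0, 0.5, 0, 0, 0, 0, 0, 0, 1.0, 0, 0, 0, 0, 0, 0, 1.5, 0, 0, 0, 0, 0, 0, 1.5, 0, 0, 0, 0]'

```text
time_s: 3.12
tcp_pos: [0.5884, -0.0664, 0.1628]
ee_rot: [0.994, 0.11, -0.0, -0.0]
ft_force: [0.6, -0.6, -0.0]
opening: -0.001
grasp_force: 0.0
```

Request:
drive_tool --moves '[0, 0, 0.5, 0, 0, 0, 0, 0, 0, 1.0, 0, 0, 0, 0, 0, 0, 1.0, 0, 0, 0, 0]'

```text
time_s: 3.37
tcp_pos: [0.5884, -0.0664, 0.1617]
ee_rot: [0.994, 0.11, -0.0, -0.0]
ft_force: [0.1, 0.3, -0.0]
opening: -0.003
grasp_force: 0.0
```

Tips at z ≈ 0.0887; no contact yet.

Request:
drive_tool --moves '[0, 0, 0.5, 0, 0, 0, 0, 0, 0, 1.0, 0, 0, 0, 0, 0, 0, 1.0, 0, 0, 0, 0]'

```text
time_s: 3.62
tcp_pos: [0.5884, -0.0664, 0.1608]
ee_rot: [0.994, 0.11, -0.0, -0.0]
ft_force: [-0.1, -0.2, -0.7]
opening: 0.003
grasp_force: 0.0
```

Request:
drive_tool --moves '[0, 0, 0.5, 0, 0, 0, 0, 0, 0, 0.8, 0, 0, 0, 0, 0, 0, 0.8, 0, 0, 0, 0]'

```text
time_s: 3.87
tcp_pos: [0.5885, -0.0664, 0.1601]
ee_rot: [0.994, 0.11, 0.0, 0.0]
ft_force: [-0.7, 0.1, 0.3]
opening: 0.001
grasp_force: 0.1
```

Request:
drive_tool --moves '[0, 0, 0.5, 0, 0, 0, 0, 0, 0, 0.8, 0, 0, 0, 0, 0, 0, 0.8, 0, 0, 0, 0]'

```text
time_s: 4.12
tcp_pos: [0.5886, -0.0665, 0.1595]
ee_rot: [0.994, 0.11, 0.0, 0.0]
ft_force: [-1.7, -0.2, 0.5]
opening: 0.002
grasp_force: 1.0
```

Request:
drive_tool --moves '[0, 0, 0.5, 0, 0, 0, 0, 0, 0, 0.8, 0, 0, 0, 0, 0, 0, 0.8, 0, 0, 0, 0]'

```text
time_s: 4.37
tcp_pos: [0.5886, -0.0666, 0.159]
ee_rot: [0.994, 0.11, 0.0, 0.0]
ft_force: [-1.5, -0.3, 3.5]
opening: -0.002
grasp_force: 2.2
```

Request:
drive_tool --moves '[0, 0, 0.6, 0, 0, 0, 0, 0, 0, 1.2, 0, 0, 0, 0, 0, 0, 1.2, 0, 0, 0, 0]'

```text
time_s: 4.62
tcp_pos: [0.5888, -0.0667, 0.1583]
ee_rot: [0.994, 0.11, 0.0, 0.0]
ft_force: [-2.3, 0.2, 8.2]
opening: 0.0
grasp_force: 3.8
```

Request:
drive_tool --moves '[0, 0, 0.5, 0, 0, 0, 0, 0, 0, 1.0, 0, 0, 0, 0, 0, 0, 1.0, 0, 0, 0, 0]'

```text
time_s: 4.87
tcp_pos: [0.5889, -0.0668, 0.1578]
ee_rot: [0.994, 0.11, 0.0, 0.0]
ft_force: [-3.6, -0.6, 9.3]
opening: 0.002
grasp_force: 4.9
```

Request:
drive_tool --moves '[0, 0, 0.8, 0, 0, 0, 0, 0, 0, 0.8, 0, 0, 0, 0, 0, -1.5, 0.8, 0, 0, 0, 0, 0, -3, 0.8, 0, 0, 0, 0, 0, -4.5, 0.8, 0, 0, 0, 0, 0, -6, 0.8, 0, 0, 0, 0]'

```text
time_s: 5.37
tcp_pos: [0.5885, -0.0655, 0.1578]
ee_rot: [0.994, 0.109, 0.001, 0.004]
ft_force: [-2.5, -7.2, 11.5]
opening: 0.0
grasp_force: 5.5
```

Request:
drive_tool --moves '[0, -1.5, 0.4, 0, 0, 0, 0, 0, -3, 0.4, 0, 0, 0, 0, 0, -4.5, 0.4, 0, 0, 0, 0, 0, -6, 0.4, 0, 0, 0, 0]'

```text
time_s: 5.7
tcp_pos: [0.5873, -0.0601, 0.1577]
ee_rot: [0.994, 0.108, 0.001, 0.004]
ft_force: [-3.1, -6.4, 12.2]
opening: 0.001
grasp_force: 6.1
```

Request:
drive_tool --moves '[0, -2, 0, 0, 0, 0, 0, 0, -4, 0, 0, 0, 0, 0, 0, -6, 0, 0, 0, 0, 0, 0, -8, 0, 0, 0, 0, 0]'

```text
time_s: 6.03
tcp_pos: [0.5855, -0.0523, 0.1577]
ee_rot: [0.994, 0.108, 0.001, 0.004]
ft_force: [-3.4, -6.3, 12.3]
opening: -0.001
grasp_force: 6.4
```

```bash
cat >> h.py <<'E'
def cov(tag):
    """+y edge of grey cover and its coordinate along dryer y, scene view"""
    s=snap("scene",tag); a=np.radians(12.75); O=np.array([.588,-.068]); ex=np.array([np.cos(a),np.sin(a)]); ey=np.array([-np.sin(a),np.cos(a)])
    R=cv2.Rodrigues(s["rvec"])[0]; K=np.array([[s["fx"],0,s["cx"]],[0,s["fy"],s["cy"]],[0,0,1]])
    yy=np.arange(-50,130,2.)
    for xx in(-20,15,25):
        W=np.array([np.r_[O+ex*xx/1e3+ey*y/1e3,.086] for y in yy])
        p=cv2.projectPoints(W,s["rvec"],s["tvec"],K,np.array([s["k1"],0,0,0,0.]))[0][:,0]
        g=cv2.remap(s["image"].astype(np.float32).mean(2),p[:,0].astype(np.float32).reshape(1,-1),p[:,1].astype(np.float32).reshape(1,-1),cv2.INTER_LINEAR)[0]
        print(xx,"y -50..128 step 6:",g[::3].astype(int))
E
python3 -c "
from h import *
cov('s2')
go([.588,-.068,.165],12.75)"
```

```text
-20 y -50..128 step 6: [ 47  55  63  48  47  97 112 106  93  87  54  50  55  59  49  55  65  53
  44  40  37  45  40  43  42  45  43  43  44  47]
15 y -50..128 step 6: [ 48  55  55  44  47  93 110  95  87  77  78  63  63  59  61  66  68  64
  44  40  43  42  43  40  42  41  46  42  43  48]
25 y -50..128 step 6: [ 47  57  61  89  96 102 110 111 105 109 105  99  83  68  70  69  69  64
  46  40  40  40  42  44  41  43  41  41  43  56]
t 6.08 tcp [ 0.5853 -0.0517  0.1577] F [-3.4 -7.6 12.9] op 0.003 j [ 0.31  0.46 -0.35  1.85  0.21  0.86 -1.51]
shift [-0.9 16.5 -7.2] rot [ 0.42 -0.06 -0.29]
```

The cover follows the fingertip, with its edge now near +54 mm. Continuing in short steps.

Request:
drive_tool --moves '[0, -2.5, 0, 0, 0, 0, 0, 0, -5, 0, 0, 0, 0, 0, 0, -7.5, 0, 0, 0, 0, 0, 0, -10, 0, 0, 0, 0, 0]'

```text
time_s: 6.42
tcp_pos: [0.5832, -0.0425, 0.1577]
ee_rot: [0.994, 0.108, 0.001, 0.004]
ft_force: [-3.6, -6.9, 14.0]
opening: 0.003
grasp_force: 6.7
```

Request:
drive_tool --moves '[0, -2.5, 0, 0, 0, 0, 0, 0, -5, 0, 0, 0, 0, 0, 0, -7.5, 0, 0, 0, 0, 0, 0, -10, 0, 0, 0, 0, 0]'

```text
time_s: 6.75
tcp_pos: [0.581, -0.0327, 0.1577]
ee_rot: [0.994, 0.108, 0.001, 0.004]
ft_force: [-3.8, -8.6, 13.9]
opening: -0.0
grasp_force: 6.9
```

Request:
drive_tool --moves '[-0.5, -2.5, 0, 0, 0, 0, 0, -1, -5, -0.1, 0, 0, 0, 0, -1.5, -7.5, -0.2, 0, 0, 0, 0, -1.5, -10, -0.2, 0, 0, 0, 0]'

```text
time_s: 7.08
tcp_pos: [0.5784, -0.0227, 0.158]
ee_rot: [0.994, 0.108, 0.002, 0.003]
ft_force: [-0.9, -6.5, 11.7]
opening: 0.003
grasp_force: 5.8
```

Request:
drive_tool --moves '[0, -2.5, 0, 0, 0, 0, 0, 0, -5, 0, 0, 0, 0, 0, 0, -7.5, 0, 0, 0, 0, 0, 0, -10, 0, 0, 0, 0, 0]'

```text
time_s: 7.42
tcp_pos: [0.5762, -0.0129, 0.158]
ee_rot: [0.994, 0.108, 0.002, 0.003]
ft_force: [-1.8, -7.0, 12.9]
opening: 0.0
grasp_force: 6.0
```

Request:
drive_tool --moves '[0, -2.5, 0, 0, 0, 0, 0, 0, -5, 0, 0, 0, 0, 0, 0, -7.5, 0, 0, 0, 0, 0, 0, -10, 0, 0, 0, 0, 0]'

```text
time_s: 7.75
tcp_pos: [0.574, -0.003, 0.1579]
ee_rot: [0.994, 0.108, 0.002, 0.003]
ft_force: [-1.0, -6.0, 11.8]
opening: -0.001
grasp_force: 5.9
```

Request:
drive_tool --moves '[0, -2, 0, 0, 0, 0, 0, 0, -4, 0, 0, 0, 0, 0, 0, -6, 0, 0, 0, 0, 0, 0, -8, 0, 0, 0, 0, 0]'

```text
time_s: 8.08
tcp_pos: [0.5722, 0.0049, 0.1578]
ee_rot: [0.994, 0.108, 0.002, 0.003]
ft_force: [-1.1, -6.3, 11.6]
opening: 0.001
grasp_force: 5.9
```

```bash
python3 -c "
from h import *
cov('s3')
go([.588,-.068,.165],12.75)"
```

```text
-20 y -50..128 step 6: [ 50  53  66  45  43  47  46  47  49  44  46  43  42  44  60 103 110 106
  95  85  50  47  55  54  50  56  67  53  45  45]
15 y -50..128 step 6: [ 49  54  58  44  47  44  46  47  44  45  45  44  46  43  52 103  98  90
  78  83  77  64  64  60  61  68  68  59  44  48]
25 y -50..128 step 6: [ 49  56  64  87  94 104  92  97  88 100  92  92  53  43  56 105 111 106
 107 104 106  92  77  70  67  70  67  59  44  49]
t 8.13 tcp [0.5721 0.0056 0.1578] F [-1.5 -5.4 12.2] op 0.001 j [ 0.23  0.44 -0.38  1.89  0.22  0.85 -1.61]
shift [-0.4 75.3 -6.7] rot [ 0.36 -0.18 -0.27]
```

Request:
drive_tool --moves '[0, -1.5, 0, 0, 0, 0, 0, 0, -3, 0, 0, 0, 0, 0, 0, -4, 0, 0, 0, 0, 0]'

```text
time_s: 8.38
tcp_pos: [0.5713, 0.009, 0.1578]
ee_rot: [0.994, 0.108, 0.002, 0.003]
ft_force: [-1.4, -6.8, 10.7]
opening: 0.003
grasp_force: 5.9
```

Request:
drive_tool --moves '[0, 2, 0, 0, 0, 0, 0, 0, 3, -2, 0, 0, 0, 0, 0, 3, -8, 0, 0, 0, 0, 0, 3, -30, 0, 0, 0, 0, 0, 3, -60, 0, 0, 0, 0.5, 0, 3, -80, 0, 0, 0, 0.5, 0, 3, -80, 0, 0, 0, 0.5]'

```text
time_s: 8.97
tcp_pos: [0.5726, 0.0114, 0.2399]
ee_rot: [0.994, 0.11, 0.005, 0.0]
ft_force: [0.9, 0.1, 1.1]
opening: 0.421
grasp_force: 0.0
```

```bash
python3 -c "
from h import *
go([.4325,-.2925,.2],-45.5)"
```

```text
t 8.97 tcp [0.5726 0.0114 0.2399] F [0.9 0.1 1.1] op 0.421 j [ 0.25  0.33 -0.41  1.83  0.16  1.   -1.57]
shift [-203.6  265.7   38.3] rot [-0.21 -0.51 58.16]
```

Request:
drive_tool --moves '[-204, 266, 0, 0, 0, 58, 0.5, -204, 266, 0, 0, 0, 58, 0.5, -204, 266, 0, 0, 0, 58, 0.5, -204, 266, 0, 0, 0, 58, 0.5, -204, 266, 0, 0, 0, 58, 0.5, -204, 266, 0, 0, 0, 58, 0.5, -204, 266, 0, 0, 0, 58, 0.5, -204, 266, 0, 0, 0, 58, 0.5]'

```text
time_s: 9.63
tcp_pos: [0.428, -0.293, 0.2342]
ee_rot: [0.924, -0.383, -0.001, -0.0]
ft_force: [1.1, -0.8, -0.3]
opening: 0.499
grasp_force: 0.0
```

```bash
python3 -c "
from h import *
cov('s4'); t=snap('top','t4')
go([.4325,-.2925,.15],-45.5)"
```

```text
-20 y -50..128 step 6: [ 48  58  64  49  47  48  47  48  46  47  49  49  47  44  50  78 113 111
 107 105 104 104 105  98 107  97 111 111  80  57]
15 y -50..128 step 6: [ 49  54  61  47  42  47  47  47  45  49  45  47  44  44  52  74 110 112
 105  92  97  95  97  96 100  99 110 111  90  63]
25 y -50..128 step 6: [ 50  58  62  85  96 104  94  98  90 100  95  94  51  46  49  73 110 111
 110 112 110 110 111 109 112 112 111 114  90  63]
t 9.73 tcp [ 0.4241 -0.3     0.2342] F [ 0.3 -1.2  0.9] op 0.498 j [ 0.61  0.22 -0.08  1.97  0.03  0.95 -1.85]
shift [  0.5 -11.6  84.1] rot [ 0.28 -0.   -0.08]
```

Request:
drive_tool --moves '[0.5, -11.5, 40, 0, 0, 0, 0.5, 0.5, -11.5, 80, 0, 0, 0, 0.5, 0.5, -11.5, 84, 0, 0, 0, 0.5, 0.5, -11.5, 84, 0, 0, 0, 0.5, 0.5, -11.5, 84, 0, 0, 0, 0.5]'

```text
time_s: 10.15
tcp_pos: [0.4381, -0.2841, 0.1513]
ee_rot: [0.925, -0.38, -0.0, -0.0]
ft_force: [-0.3, -0.2, 0.5]
opening: 0.503
grasp_force: 0.0
```

```bash
python3 - <<'E'
from h import *
go([.4325,-.2925,.113],-45.5)
s=snap("scene","s5"); t=load("t4")
def up(c,b,f): 
    x0,y0,x1,y1=b; return cv2.resize(c["image"][y0:y1,x0:x1,::-1],None,fx=f,fy=f,interpolation=cv2.INTER_CUBIC)
cv2.imwrite("pics/z5.png",np.hstack([up(t,(250,160,350,240),4),up(s,(130,170,230,250),4)]))
E
```

```text
t 10.15 tcp [ 0.4381 -0.2841  0.1513] F [-0.3 -0.2  0.5] op 0.503 j [ 0.58  0.35 -0.09  2.02  0.04  0.78 -1.89]
shift [ 2.   9.9 38.3] rot [0.01 0.04 0.86]
```

View pics/z5.png

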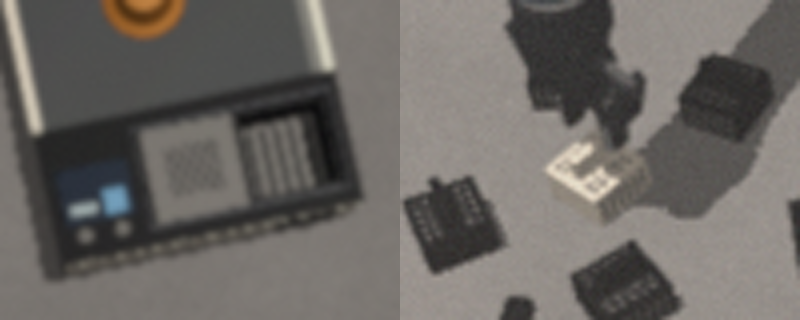

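The top crop shows the bay open and clear at about (285,150) with the cover at (190,165). The scene crop shows the gripper over the cartridge. I correct the lag offset and check once more.

Request:
drive_tool --moves '[2, 10, 10, 0, 0, 0.8, 0.5, 2, 10, 15, 0, 0, 0.8, 0.5, 2, 10, 15, 0, 0, 0.8, 0.5, 2, 10, 15, 0, 0, 0.8, 0.5]'

```text
time_s: 10.53
tcp_pos: [0.4321, -0.2933, 0.1365]
ee_rot: [0.922, -0.387, 0.0, 0.0]
ft_force: [-0.1, 1.4, -0.2]
opening: 0.498
grasp_force: 0.0
```

```bash
python3 - <<'E'
from h import *
go([.4325,-.2925,.113],-45.5)
E
```

```text
t 10.53 tcp [ 0.4321 -0.2933  0.1365] F [-0.1  1.4 -0.2] op 0.498 j [ 0.59  0.37 -0.09  2.02  0.05  0.75 -1.89]
shift [-0.3 -0.8 23.5] rot [ 0.   -0.01 -0.03]
```

Request:
drive_tool --moves '[0, 0, 12, 0, 0, 0, 0.5, 0, 0, 20, 0, 0, 0, 0.5, 0, 0, 23, 0, 0, 0, 0.5, 0, 0, 23, 0, 0, 0, 0.3, 0, 0, 23, 0, 0, 0, 0, 0, 0, 23, 0, 0, 0, 0, 0, 0, 23, 0, 0, 0, 0, 0, 0, 23, 0, 0, 0, 0]' --grip_force 40

```text
time_s: 11.2
tcp_pos: [0.4324, -0.2927, 0.1132]
ee_rot: [0.922, -0.386, -0.0, -0.0]
ft_force: [0.5, 1.0, -1.4]
opening: 0.107
grasp_force: 44.1
```

Request:
drive_tool --moves '[0, 0, -5, 0, 0, 0, 0, 0, 0, -40, 0, 0, 0, 0, 0, 0, -80, 0, 0, 0, 0, 0, 0, -110, 0, 0, 0, 0, 0, 0, -110, 0, 0, 0, 0, 0, 0, -110, 0, 0, 0, 0]'

```text
time_s: 11.7
tcp_pos: [0.4339, -0.2937, 0.2262]
ee_rot: [0.922, -0.386, 0.003, 0.0]
ft_force: [0.2, -0.1, -2.8]
opening: 0.107
grasp_force: 44.2
```

```bash
python3 - <<'E'
from h import *
t=load("t4");s=load("s4")
a=np.radians(12.75); O=np.array([.588,-.068]); E=np.array([[np.cos(a),np.sin(a)],[-np.sin(a),np.cos(a)]])
def uv(c,xy,z):
    W=np.c_[O+np.array(xy)/1e3@E,np.full(len(xy),z)]
    K=np.array([[c["fx"],0,c["cx"]],[0,c["fy"],c["cy"]],[0,0,1]])
    return cv2.projectPoints(W,c["rvec"],c["tvec"],K,np.array([c["k1"],0,0,0,0.]))[0][:,0].astype(np.float32)
# rectified orthophotos at plane z, 1 mm/px, local frame x up, y left
xs=np.arange(70,-71,-1.);ys=np.arange(130,-71,-1.)
X,Y=np.meshgrid(xs,ys,indexing="ij"); xy=np.c_[X.ravel(),Y.ravel()]
ims=[]
for c in(t,s):
  for z in(.090,.078):
    p=uv(c,xy,z).reshape(*X.shape,2)
    im=cv2.remap(c["image"],p[:,:,0],p[:,:,1],cv2.INTER_CUBIC)[:,:,::-1].copy()
    r=((-40,-40+0),(40,120)) if z>.08 else ((-34,-34),(34,34))
    cv2.rectangle(im,(int(130-r[1][1]),int(70-r[1][0])),(int(130-r[0][1]),int(70-r[0][0])),(0,255,0) if 1 else 0,1) 
    ims.append(cv2.resize(im,None,fx=1.95,fy=1.95,interpolation=cv2.INTER_CUBIC))
cv2.imwrite("pics/ortho.png",np.vstack([np.hstack(ims[:2]),np.hstack(ims[2:])]))
go([.588,-.068,.223],12.75)
E
```

```text
t 11.7 tcp [ 0.4339 -0.2937  0.2262] F [ 0.2 -0.1 -2.8] op 0.107 j [ 0.6   0.24 -0.09  1.97  0.03  0.93 -1.87]
shift [ -52.9 -268.1    3.3] rot [  0.1   -0.36 -58.22]
```

View pics/ortho.png

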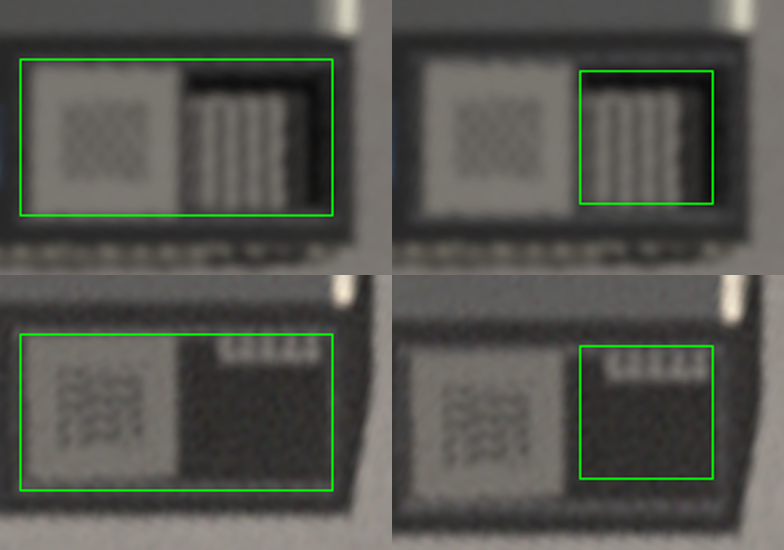

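In the ortho views (green lines: nominal recess and pocket edges), the cover and pocket agree with the estimate to about 1–1.5 mm in both cameras. The bay spans columns 580–713. I carry the cartridge there.

Request:
drive_tool --moves '[-53, -268, -10, 0, 0, -58, 0, -53, -268, -10, 0, 0, -58, 0, -53, -268, -10, 0, 0, -58, 0, -53, -268, -10, 0, 0, -58, 0, -53, -268, -10, 0, 0, -58, 0, -53, -268, -10, 0, 0, -58, 0, -53, -268, -10, 0, 0, -58, 0, -53, -268, -10, 0, 0, -58, 0]'

```text
time_s: 12.37
tcp_pos: [0.5882, -0.0575, 0.232]
ee_rot: [0.994, 0.112, 0.001, -0.003]
ft_force: [0.1, 1.0, 0.0]
opening: 0.109
grasp_force: 44.1
```

Request:
drive_tool --moves '[0, 0, 0, 0, 0, -0.2, 0, 0, 0, 0, 0, 0, -0.2, 0, 0, 0, 0, 0, 0, -0.2, 0]'

```text
time_s: 12.62
tcp_pos: [0.5848, -0.069, 0.2316]
ee_rot: [0.995, 0.102, -0.002, 0.0]
ft_force: [0.9, -0.6, -1.5]
opening: 0.103
grasp_force: 44.1
```

```bash
python3 - <<'E'
from h import *
go([.588,-.068,.223],12.75)
E
```

```text
t 12.62 tcp [ 0.5848 -0.069   0.2316] F [ 0.9 -0.6 -1.5] op 0.103 j [ 0.35  0.37 -0.37  1.8   0.16  1.01 -1.44]
shift [ 3.4 -0.3  8.6] rot [-0.    0.22 -1.02]
```

Correct, and drop to about 12 mm above the deck (underside at z ≈ 0.102 → TCP 0.215), then look at the offset between cartridge and pocket.

Request:
drive_tool --moves '[3.4, -0.3, 8, 0, 0, -1, 0, 3.4, -0.3, 16, 0, 0, -1, 0, 3.4, -0.3, 16, 0, 0, -1, 0, 3.4, -0.3, 16, 0, 0, -1, 0]'

```text
time_s: 12.95
tcp_pos: [0.5885, -0.0666, 0.2159]
ee_rot: [0.994, 0.113, -0.001, -0.0]
ft_force: [-0.7, -0.2, -1.3]
opening: 0.106
grasp_force: 44.1
```

```bash
python3 - <<'E'
from h import *
go([.588,-.068,.205],12.75)
s=snap("scene","s6");t=snap("top","t6")
a=np.radians(12.75); O=np.array([.588,-.068]); E=np.array([[np.cos(a),np.sin(a)],[-np.sin(a),np.cos(a)]])
for c,n in((s,"s"),(t,"t")):
    P=cloud(c); im=c["image"].astype(int); L=(P[:,:,:2]-O)@E.T*1e3
    m=(abs(L).max(2)<60)&(P[:,:,2]>.1)&(P[:,:,2]<.18)&(im.min(2)>95)
    Q=np.c_[L[m],P[m][:,2]*1e3]; print(n,len(Q),np.percentile(Q,[3,50,97],axis=0).round(1) if len(Q) else "")
    top=Q[(Q[:,2]>133)&(Q[:,2]<146)]
    if len(top)>20: print("body top rect",cv2.minAreaRect(top[:,:2].astype(np.float32)))
def up(c,b,f): 
    x0,y0,x1,y1=b; return cv2.resize(c["image"][y0:y1,x0:x1,::-1],None,fx=f,fy=f,interpolation=cv2.INTER_CUBIC)
cv2.imwrite("pics/z6.png",np.hstack([up(t,(280,150,360,230),5),up(s,(210,180,290,260),5)]))
E
```

```text
t 12.95 tcp [ 0.5885 -0.0666  0.2159] F [-0.7 -0.2 -1.3] op 0.106 j [ 0.35  0.4  -0.37  1.8   0.17  0.98 -1.44]
shift [-0.8  1.2 10.9] rot [-0.04  0.16  0.2 ]
s 339 [[-19.9 -27.6 107.8]
 [ 24.7  -1.9 135.7]
 [ 35.4  31.3 159.5]]
body top rect ((4.560274124145508, 2.2702255249023438), (64.4148178100586, 60.989994049072266), 0.6328750848770142)
t 0
```

View pics/z6.png

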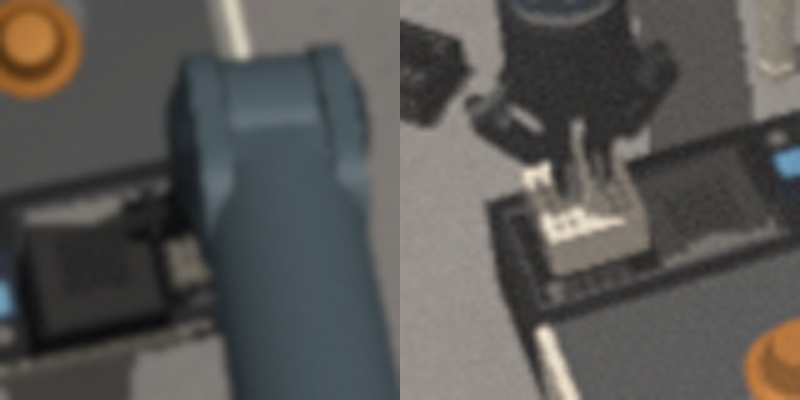

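The scene crop shows the cartridge hanging upright over the bay; its far face has bottom edge (555,275)–(650,245) and top edge (545,240)–(642,207). The arm hides it from the top camera. I cast these edges onto planes at known height.

```bash
python3 - <<'E'
from h import *
s=load("s6"); a=np.radians(12.75); O=np.array([.588,-.068]); E=np.array([[np.cos(a),np.sin(a)],[-np.sin(a),np.cos(a)]])
def loc(uv,z): return ((onz(s,uv,z)[:,:2]-O)@E.T*1e3).round(1)
# rectified face edges: orthophoto gradient scan along local x at z=.103 and .139
g=cv2.GaussianBlur(s["image"].astype(np.float32).mean(2),(3,3),0)
K=np.array([[s["fx"],0,s["cx"]],[0,s["fy"],s["cy"]],[0,0,1]])
def prof(pts,z):
    W=np.c_[O+np.array(pts)/1e3@E,np.full(len(pts),z)]
    p=cv2.projectPoints(W,s["rvec"],s["tvec"],K,np.array([s["k1"],0,0,0,0.]))[0][:,0].astype(np.float32)
    return cv2.remap(g,p[:,:1],p[:,1:],cv2.INTER_LINEAR)[:,0]
x=np.arange(15,50,.5)
for y in(-20,-10,0,10,20):
    A=prof([(i,y) for i in x],.103); d=np.gradient(A); print(y,"bottom +x edge",x[d.argmin()],end=" ")
    B=prof([(i,y) for i in x],.139); d=np.gradient(B); print("top +x edge",x[d[:50].argmin()])
yy=np.arange(-50,50,.5)
for X in(5,15,25):
    B=prof([(X,j) for j in yy],.139); d=np.gradient(B); print("top y edges",X,yy[d.argmax()],yy[d.argmin()])
B=prof([(31,j) for j in yy],.120); d=np.gradient(B); print("face y edges",yy[d.argmax()],yy[d.argmin()])
print(loc([(241,235),(260,229),(239,228),(258.4,221.4)],.103))
E
```

```text
-20 bottom +x edge 32.5 top +x edge 35.5
-10 bottom +x edge 31.0 top +x edge 35.5
0 bottom +x edge 31.0 top +x edge 34.5
10 bottom +x edge 31.0 top +x edge 34.5
20 bottom +x edge 31.5 top +x edge 37.0
top y edges 5 -30.5 33.0
top y edges 15 -30.5 -1.5
top y edges 25 -28.5 33.5
face y edges -31.0 34.0
[[ 32.4 -26.9]
 [ 31.6  35.5]
 [  3.7 -24.2]
 [  0.8  41.1]]
```

Request:
drive_tool --moves '[-1, 0.6, 5, 0, 0, 0.2, 0, -1, 0.6, 10, 0, 0, 0.2, 0, -1, 0.6, 15, 0, 0, 0.2, 0, -1, 0.6, 18, 0, 0, 0.2, 0, -1, 0.6, 18, 0, 0, 0.2, 0]'

```text
time_s: 13.47
tcp_pos: [0.5879, -0.0668, 0.198]
ee_rot: [0.994, 0.112, -0.001, -0.0]
ft_force: [0.1, 0.0, -1.8]
opening: 0.103
grasp_force: 44.1
```

Request:
drive_tool --moves '[0, 0, 2, 0, 0, 0, 0, 0, 0, 4, 0, 0, 0, 0, 0, 0, 6, 0, 0, 0, 0, 0, 0, 6, 0, 0, 0, 0]'

```text
time_s: 13.8
tcp_pos: [0.5885, -0.0668, 0.1929]
ee_rot: [0.994, 0.112, -0.0, -0.0]
ft_force: [-0.0, 0.1, -2.6]
opening: 0.102
grasp_force: 44.1
```

Request:
drive_tool --moves '[-0.4, 0.4, 1, 0, 0, 0, 0, -0.4, 0.4, 2, 0, 0, 0, 0, -0.4, 0.4, 3, 0, 0, 0, 0, -0.4, 0.4, 4, 0, 0, 0, 0]'

```text
time_s: 14.13
tcp_pos: [0.5885, -0.0674, 0.1893]
ee_rot: [0.994, 0.112, 0.0, 0.0]
ft_force: [-0.6, 0.3, -1.5]
opening: 0.105
grasp_force: 44.1
```

Request:
drive_tool --moves '[0, 0, 1, 0, 0, 0, 0, 0, 0, 2, 0, 0, 0, 0, 0, 0, 3, 0, 0, 0, 0, 0, 0, 4, 0, 0, 0, 0]'

```text
time_s: 14.47
tcp_pos: [0.5884, -0.0674, 0.1852]
ee_rot: [0.994, 0.112, -0.0, -0.0]
ft_force: [-0.4, -0.1, -1.9]
opening: 0.103
grasp_force: 44.1
```

The cartridge is inside the pocket with no contact force. Continuing down.

Request:
drive_tool --moves '[0, 0, 3, 0, 0, 0, 0, 0, 0, 6, 0, 0, 0, 0, 0, 0, 9, 0, 0, 0, 0, 0, 0, 12, 0, 0, 0, 0, 0, 0, 15, 0, 0, 0, 0]'

```text
time_s: 14.88
tcp_pos: [0.5883, -0.0674, 0.1698]
ee_rot: [0.994, 0.112, -0.0, -0.0]
ft_force: [0.0, 0.5, -2.2]
opening: 0.103
grasp_force: 44.1
```

Request:
drive_tool --moves '[0, 0, 4, 0, 0, 0, 0, 0, 0, 8, 0, 0, 0, 0, 0, 0, 12, 0, 0, 0, 0, 0, 0, 16, 0, 0, 0, 0, 0, 0, 20, 0, 0, 0, 0]'

```text
time_s: 15.3
tcp_pos: [0.5884, -0.0674, 0.1498]
ee_rot: [0.994, 0.112, -0.0, -0.0]
ft_force: [0.3, -0.2, -1.4]
opening: 0.102
grasp_force: 44.1
```

Request:
drive_tool --moves '[0, 0, 4, 0, 0, 0, 0, 0, 0, 8, 0, 0, 0, 0, 0, 0, 12, 0, 0, 0, 0, 0, 0, 16, 0, 0, 0, 0, 0, 0, 19, 0, 0, 0, 0, 0, 0, 19, 0, 0, 0, 0]'

```text
time_s: 15.8
tcp_pos: [0.5879, -0.0673, 0.1304]
ee_rot: [0.994, 0.112, -0.001, -0.0]
ft_force: [-0.2, 0.3, -1.4]
opening: 0.103
grasp_force: 44.1
```

Request:
drive_tool --moves '[0, 0, 1, 0, 0, 0, 0, 0, 0, 2, 0, 0, 0, 0, 0, 0, 2.5, 0, 0, 0, 0, 0, 0, 2.5, 0, 0, 0, 0]'

```text
time_s: 16.13
tcp_pos: [0.5885, -0.0674, 0.1289]
ee_rot: [0.994, 0.112, 0.0, 0.0]
ft_force: [0.7, -0.7, -2.5]
opening: 0.105
grasp_force: 44.1
```

Request:
drive_tool --moves '[0, 0, 0.7, 0, 0, 0, 0, 0, 0, 1.4, 0, 0, 0, 0, 0, 0, 1.4, 0, 0, 0, 0]'

```text
time_s: 16.38
tcp_pos: [0.5884, -0.0674, 0.1273]
ee_rot: [0.994, 0.112, -0.0, -0.0]
ft_force: [-0.7, 0.1, -1.6]
opening: 0.106
grasp_force: 44.1
```

Request:
drive_tool --moves '[0, 0, 0.7, 0, 0, 0, 0, 0, 0, 1.2, 0, 0, 0, 0, 0, 0, 1.2, 0, 0, 0, 0]'

```text
time_s: 16.63
tcp_pos: [0.5886, -0.0676, 0.1269]
ee_rot: [0.994, 0.112, -0.0, 0.0]
ft_force: [-1.7, -0.2, 3.5]
opening: 0.105
grasp_force: 44.8
```

On the floor. Release to 24 mm and rise straight up; the fingers stay narrow until clear.

Request:
drive_tool --moves '[0, 0, 0, 0, 0, 0, 0.26, 0, 0, 0, 0, 0, 0, 0.26, 0, 0, 0, 0, 0, 0, 0.26, 0, 0, -5, 0, 0, 0, 0.26, 0, 0, -15, 0, 0, 0, 0.26, 0, 0, -40, 0, 0, 0, 0.26, 0, 0, -70, 0, 0, 0, 0.26, 0, 0, -80, 0, 0, 0, 0.26]'

```text
time_s: 17.3
tcp_pos: [0.5912, -0.0672, 0.2114]
ee_rot: [0.994, 0.112, 0.004, 0.001]
ft_force: [0.9, 0.1, 1.2]
opening: 0.264
grasp_force: 0.0
```

```bash
python3 - <<'E'
from h import *
go([.5722,.0049,.175],12.75)
s=snap("scene","s7");t=snap("top","t7")
def up(c,b,f): 
    x0,y0,x1,y1=b; return cv2.resize(c["image"][y0:y1,x0:x1,::-1],None,fx=f,fy=f,interpolation=cv2.INTER_CUBIC)
cv2.imwrite("pics/z7.png",np.hstack([up(t,(270,150,350,230),5),up(s,(220,180,300,260),5)]))
E
```

```text
t 17.3 tcp [ 0.5912 -0.0672  0.2114] F [0.9 0.1 1.2] op 0.264 j [ 0.35  0.4  -0.37  1.8   0.17  0.96 -1.44]
shift [ -2.8 -74.6  36.2] rot [ 0.14 -0.45  0.09]
```

View pics/z7.png

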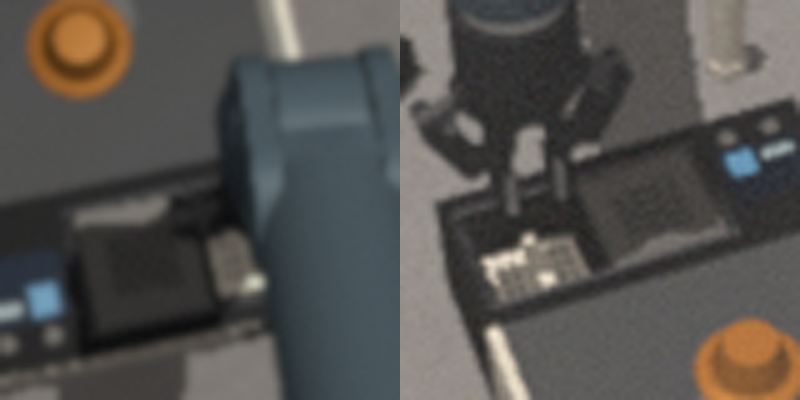

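The cartridge is seated in the bay (scene crop about (535,270)), rib up, fingers clear. Now the closed fingertip goes to the cover.

Request:
drive_tool --moves '[-2.8, -38, 0, 0, 0, 0, 0, -2.8, -76, 0, 0, 0, 0, 0, -2.8, -78, 10, 0, 0, 0, 0, -2.8, -78, 25, 0, 0, 0, 0, -2.8, -78, 35, 0, 0, 0, 0, -2.8, -78, 40, 0, 0, 0, 0, -2.8, -78, 40, 0, 0, 0, 0, -2.8, -78, 40, 0, 0, 0, 0]'

```text
time_s: 18.07
tcp_pos: [0.5681, 0.0072, 0.1654]
ee_rot: [0.994, 0.111, -0.001, -0.0]
ft_force: [0.3, 0.7, 0.3]
opening: 0.002
grasp_force: 0.0
```

```bash
python3 - <<'E'
from h import *
go([.5715,.007,.160],12.75)
E
```

```text
t 18.07 tcp [0.5681 0.0072 0.1654] F [0.3 0.7 0.3] op 0.002 j [ 0.24  0.43 -0.39  1.89  0.21  0.87 -1.6 ]
shift [3.3 1.  5.4] rot [-0.02  0.09 -0.  ]
```

Request:
drive_tool --moves '[2.5, 0, 2, 0, 0, 0, 0, 2.5, 0, 4, 0, 0, 0, 0, 2.5, 0, 5, 0, 0, 0, 0, 2.5, 0, 5, 0, 0, 0, 0]'

```text
time_s: 18.4
tcp_pos: [0.571, 0.0085, 0.1613]
ee_rot: [0.994, 0.112, 0.0, 0.0]
ft_force: [-0.0, -0.6, -0.1]
opening: 0.005
grasp_force: 0.0
```

Request:
drive_tool --moves '[0, 0, 0.7, 0, 0, 0, 0, 0, 0, 1.4, 0, 0, 0, 0, 0, 0, 1.4, 0, 0, 0, 0]'

```text
time_s: 18.65
tcp_pos: [0.5711, 0.0088, 0.1603]
ee_rot: [0.994, 0.112, 0.0, 0.0]
ft_force: [-1.1, -0.2, 3.2]
opening: -0.001
grasp_force: 1.6
```

Request:
drive_tool --moves '[-0.3, 0, 0.7, 0, 0, 0, 0, -0.6, 0, 1.4, 0, 0, 0, 0, -0.6, 0, 1.4, 0, 0, 0, 0]'

```text
time_s: 18.9
tcp_pos: [0.571, 0.0089, 0.1595]
ee_rot: [0.994, 0.112, 0.001, -0.0]
ft_force: [-0.8, -0.1, 6.7]
opening: -0.0
grasp_force: 3.2
```

Request:
drive_tool --moves '[-0.3, 0, 0.5, 0, 0, 0, 0, -0.3, 0, 0.8, 0, 0, 0, 0, -0.3, 0, 0.8, 0, 0, 0, 0]'

```text
time_s: 19.15
tcp_pos: [0.5709, 0.009, 0.1591]
ee_rot: [0.994, 0.112, 0.001, -0.0]
ft_force: [-1.7, 0.2, 8.1]
opening: -0.0
grasp_force: 3.9
```

Request:
drive_tool --moves '[-0.3, 0, 0.6, 0, 0, 0, 0, -0.3, 0, 1.1, 0, 0, 0, 0, -0.3, 0, 1.1, 0, 0, 0, 0]'

```text
time_s: 19.4
tcp_pos: [0.5709, 0.0091, 0.1585]
ee_rot: [0.994, 0.112, 0.001, -0.0]
ft_force: [-2.4, 0.5, 10.6]
opening: 0.002
grasp_force: 5.0
```

Request:
drive_tool --moves '[0, 1.5, 0, 0, 0, 0, 0, 0, 3, 0, 0, 0, 0, 0, 0, 4.5, 0, 0, 0, 0, 0, 0, 6, 0, 0, 0, 0, 0]'

```text
time_s: 19.73
tcp_pos: [0.5715, 0.0068, 0.1586]
ee_rot: [0.994, 0.113, 0.001, -0.002]
ft_force: [-3.4, 5.6, 10.9]
opening: 0.003
grasp_force: 5.5
```

Request:
drive_tool --moves '[-0.5, 2, 0.2, 0, 0, 0, 0, -0.5, 4, 0.4, 0, 0, 0, 0, -0.5, 6, 0.4, 0, 0, 0, 0, -0.5, 8, 0.4, 0, 0, 0, 0]'

```text
time_s: 20.07
tcp_pos: [0.5732, -0.001, 0.1584]
ee_rot: [0.994, 0.113, 0.001, -0.002]
ft_force: [-3.6, 4.3, 12.0]
opening: 0.002
grasp_force: 5.7
```

Request:
drive_tool --moves '[-0.3, 2.5, 0, 0, 0, 0, 0, -0.3, 5, 0, 0, 0, 0, 0, -0.3, 7.5, 0, 0, 0, 0, 0, -0.3, 10, 0, 0, 0, 0, 0]'

```text
time_s: 20.4
tcp_pos: [0.5753, -0.0107, 0.1584]
ee_rot: [0.994, 0.113, 0.002, -0.002]
ft_force: [-3.1, 5.3, 11.4]
opening: 0.001
grasp_force: 5.5
```

```bash
python3 -c "
from h import *
cov('s8')
go([.588,-.068,.165],12.75)"
```

```text
-20 y -50..128 step 6: [ 51  58  64  49  46  47  46  44  48  45  46  42  88 109 109  97  96  65
  49  53  58  60  53  64  64  45  42  44  41  47]
15 y -50..128 step 6: [ 49  57  83 197 175 185 192 168 211 200 185 147  98 109 100  94  81  87
  70  60  59  62  63  69  65  50  43  47  48  49]
25 y -50..128 step 6: [ 52  55  68 168 181 189 202 163 209 190 185 167  99 107 109 106 107 107
 107  82  74  66  66  72  67  51  40  43  47  59]
t 20.45 tcp [ 0.5755 -0.0116  0.1584] F [-2.4  4.4 10.7] op 0.002 j [ 0.27  0.45 -0.38  1.88  0.21  0.85 -1.56]
shift [-0.4 57.8 -6.8] rot [-0.21 -0.22  0.19]
```

The cover follows (its -y edge has moved from 40 to about 20). Continuing.

Request:
drive_tool --moves '[0, 2.5, 0.1, 0, 0, 0, 0, 0, 5, 0.2, 0, 0, 0, 0, 0, 7.5, 0.2, 0, 0, 0, 0, 0, 10, 0.2, 0, 0, 0, 0]'

```text
time_s: 20.78
tcp_pos: [0.5775, -0.0206, 0.1583]
ee_rot: [0.994, 0.113, 0.002, -0.002]
ft_force: [-3.2, 4.5, 11.5]
opening: 0.001
grasp_force: 5.6
```

Request:
drive_tool --moves '[0, 2.5, 0, 0, 0, 0, 0, 0, 5, 0, 0, 0, 0, 0, 0, 7.5, 0, 0, 0, 0, 0, 0, 10, 0, 0, 0, 0, 0]'

```text
time_s: 21.12
tcp_pos: [0.5797, -0.0304, 0.1581]
ee_rot: [0.994, 0.113, 0.001, -0.002]
ft_force: [-3.4, 5.7, 11.4]
opening: -0.002
grasp_force: 5.3
```

Request:
drive_tool --moves '[0, 2.5, 0, 0, 0, 0, 0, 0, 5, 0, 0, 0, 0, 0, 0, 7.5, 0, 0, 0, 0, 0, 0, 10, 0, 0, 0, 0, 0]'

```text
time_s: 21.45
tcp_pos: [0.5819, -0.0401, 0.158]
ee_rot: [0.994, 0.113, 0.001, -0.002]
ft_force: [-3.8, 6.2, 10.1]
opening: -0.0
grasp_force: 5.0
```

Request:
drive_tool --moves '[0, 2.5, 0.3, 0, 0, 0, 0, 0, 5, 0.6, 0, 0, 0, 0, 0, 7.5, 0.6, 0, 0, 0, 0, 0, 10, 0.6, 0, 0, 0, 0]'

```text
time_s: 21.78
tcp_pos: [0.5842, -0.05, 0.1576]
ee_rot: [0.994, 0.113, 0.001, -0.002]
ft_force: [-3.8, 4.5, 10.9]
opening: -0.003
grasp_force: 5.5
```

Request:
drive_tool --moves '[0, 2.5, 0.2, 0, 0, 0, 0, 0, 5, 0.3, 0, 0, 0, 0, 0, 7.5, 0.3, 0, 0, 0, 0, 0, 10, 0.3, 0, 0, 0, 0]'

```text
time_s: 22.12
tcp_pos: [0.5865, -0.0598, 0.1574]
ee_rot: [0.994, 0.113, 0.001, -0.002]
ft_force: [-3.6, 6.6, 10.1]
opening: -0.005
grasp_force: 5.4
```

```bash
python3 -c "
from h import *
cov('s9')
go([.588,-.068,.165],12.75)"
```

```text
-20 y -50..128 step 6: [ 50  57  60  54 102 112 104  85  97  52  48  56  61  48  61  66  58  45
  41  41  44  43  41  40  40  41  40  43  44  44]
15 y -50..128 step 6: [ 47  56  83 175  96 101 101  82  84  82  63  63  63  63  68  68  62  41
  44  44  44  42  43  43  41  44  43  44  47  60]
25 y -50..128 step 6: [ 49  52  69 114 107 110 111 106 111 108  95  78  70  66  68  70  63  46
  43  46  42  42  43  43  43  43  42  45  49  58]
t 22.17 tcp [ 0.5866 -0.0606  0.1573] F [-3.5  4.6 11.6] op -0.004 j [ 0.33  0.47 -0.36  1.84  0.21  0.86 -1.47]
shift [-0.3  7.5 -7.7] rot [-0.19 -0.2   0.18]
```

Request:
drive_tool --moves '[0, 2, 0.1, 0, 0, 0, 0, 0, 4, 0.2, 0, 0, 0, 0, 0, 6, 0.2, 0, 0, 0, 0]'

```text
time_s: 22.42
tcp_pos: [0.5878, -0.0656, 0.1571]
ee_rot: [0.994, 0.113, 0.001, -0.002]
ft_force: [-2.5, 4.7, 10.5]
opening: 0.003
grasp_force: 5.4
```

Request:
drive_tool --moves '[0, 1, 0, 0, 0, 0, 0, 0, 2, 0, 0, 0, 0, 0, 0, 2, 0, 0, 0, 0, 0]'

```text
time_s: 22.67
tcp_pos: [0.5884, -0.0679, 0.1571]
ee_rot: [0.994, 0.113, 0.002, -0.002]
ft_force: [-2.5, 4.9, 10.5]
opening: -0.003
grasp_force: 5.4
```

Request:
drive_tool --moves '[0, 1, 0, 0, 0, 0, 0, 0, 2, 0, 0, 0, 0, 0, 0, 2, 0, 0, 0, 0, 0]'

```text
time_s: 22.92
tcp_pos: [0.5887, -0.0692, 0.157]
ee_rot: [0.994, 0.113, 0.001, -0.002]
ft_force: [-2.6, 6.0, 11.1]
opening: 0.0
grasp_force: 5.4
```

Request:
drive_tool --moves '[0, 0.7, 0, 0, 0, 0, 0, 0, 1.4, 0, 0, 0, 0, 0, 0, 2, 0, 0, 0, 0, 0, 0, 2, 0, 0, 0, 0, 0]'

```text
time_s: 23.25
tcp_pos: [0.589, -0.0699, 0.1569]
ee_rot: [0.994, 0.113, 0.001, -0.003]
ft_force: [-2.7, 7.4, 11.2]
opening: 0.0
grasp_force: 5.3
```

Request:
drive_tool --moves '[0, 0.7, 0, 0, 0, 0, 0, 0, 1.4, 0, 0, 0, 0, 0, 0, 1.4, 0, 0, 0, 0, 0]'

```text
time_s: 23.5
tcp_pos: [0.5896, -0.0718, 0.157]
ee_rot: [0.994, 0.113, 0.002, -0.003]
ft_force: [-2.2, 6.3, 10.9]
opening: 0.004
grasp_force: 5.1
```

Request:
drive_tool --moves '[0, -2, 0, 0, 0, 0, 0, 0, -4, -2, 0, 0, 0, 0, 0, -4, -6, 0, 0, 0, 0, 0, -4, -30, 0, 0, 0, 0, 0, -4, -70, 0, 0, 0, 0, 0, -4, -100, 0, 0, 0, 0]'

```text
time_s: 24.0
tcp_pos: [0.5868, -0.0736, 0.2555]
ee_rot: [0.994, 0.112, -0.001, -0.0]
ft_force: [1.5, -0.5, 0.4]
opening: 0.002
grasp_force: 0.0
```

Request:
drive_tool --moves '[-120, 100, -10, 0, 0, 0, 0, -120, 100, -10, 0, 0, 0, 0, -120, 100, -10, 0, 0, 0, 0, -120, 100, -10, 0, 0, 0, 0, -120, 100, -10, 0, 0, 0, 0]'

```text
time_s: 24.42
tcp_pos: [0.4868, -0.2061, 0.2642]
ee_rot: [0.994, 0.105, -0.003, 0.002]
ft_force: [-0.3, -0.9, 0.2]
opening: -0.0
grasp_force: 0.0
```

```bash
python3 - <<'E'
from h import *
go([.588,-.068,.165],12.75)
cov('s10');s=load("s10");t=snap("top","t10")
a=np.radians(12.75); O=np.array([.588,-.068]); E=np.array([[np.cos(a),np.sin(a)],[-np.sin(a),np.cos(a)]])
xs=np.arange(60,-61,-1.);ys=np.arange(130,-61,-1.)
X,Y=np.meshgrid(xs,ys,indexing="ij"); W=np.c_[O+np.c_[X.ravel(),Y.ravel()]/1e3@E,np.full(X.size,.0865)]
ims=[]
for c in(load("t0"[0:0]+"top0"),t,load("scene0"),s):
    K=np.array([[c["fx"],0,c["cx"]],[0,c["fy"],c["cy"]],[0,0,1]])
    p=cv2.projectPoints(W,c["rvec"],c["tvec"],K,np.array([c["k1"],0,0,0,0.]))[0][:,0].astype(np.float32).reshape(*X.shape,2)
    im=cv2.remap(c["image"],p[:,:,0],p[:,:,1],cv2.INTER_CUBIC)[:,:,::-1]
    g=im[35:85].astype(float).mean((0,2)); d=np.gradient(cv2.GaussianBlur(g.reshape(1,-1),(7,1),0)[0])
    k=80+d[80:110].argmax(); l=158+d[158:180].argmin(); print("cover y edges",ys[k],ys[l],"darkest/brightest in cover",im[35:85,95:165].min(),im[35:85,95:165].max())
    ims.append(cv2.resize(im,None,fx=2,fy=2,interpolation=cv2.INTER_CUBIC))
cv2.imwrite("pics/f.png",np.vstack([np.hstack(ims[:2]),np.hstack(ims[2:])]))
E
```

```text
t 24.42 tcp [ 0.4868 -0.2061  0.2642] F [-0.3 -0.9  0.2] op -0.0 j [ 0.6   0.22 -0.32  1.91  0.09  1.03 -1.11]
shift [ 128.3 -114.2   98. ] rot [ 0.21  0.33 -0.69]
-20 y -50..128 step 6: [ 50  56  90 111 111 106 105 107 102 104  99 105  98 110 112  79  49  50
  50  50  47  52  49  50  49  52  50  51  49  55]
15 y -50..128 step 6: [ 50  54  82 111 110  90  89  89  84  92  91  91 100 112 110  70  49  49
  49  52  50  46  48  49  50  50  51  53  46  62]
25 y -50..128 step 6: [ 49  55  84 109 112 110 111 111 110 111 109 109 111 111 110  73  49  52
  51  47  49  51  50  48  52  50  51  49  51  60]
cover y edges 39.0 -38.0 darkest/brightest in cover 84 119
cover y edges 37.0 -40.0 darkest/brightest in cover 87 123
cover y edges 42.0 -34.0 darkest/brightest in cover 79 119
cover y edges 39.0 -38.0 darkest/brightest in cover 79 120
```

View pics/f.png

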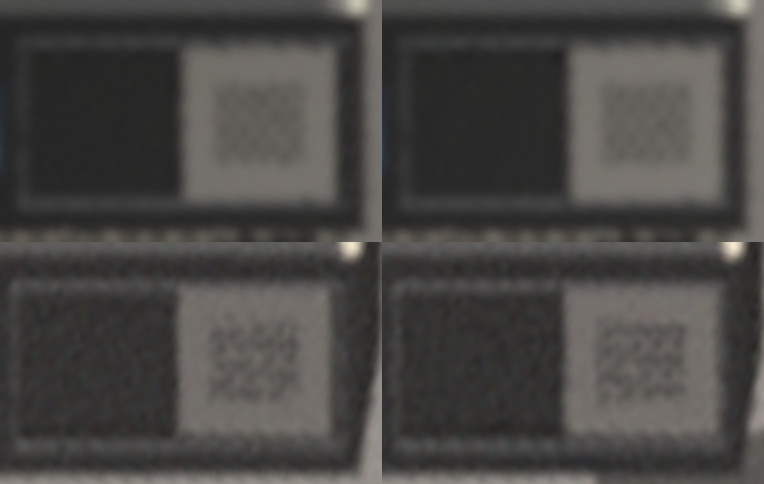

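The final ortho views show the cover (right column about 568–722) whole and 2–3 mm further shut than at the start. That fits the stall I felt at the end stop. The arm is clear, so I hand in.

```bash
python3 -c "
from plant import ticket
print(ticket.close_job())"
```

```text
the job is handed in; nothing more can be done
None
```

The cartridge stands rib-up on the bay floor and the cover is slid fully shut over it; the job was handed in at about 24 s, with pressing forces read at no more than about 17 N on the cover, no other objects touched, and the arm clear.

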